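# Hook the draining grille under the tray's lip and lay it flat

### The arm

A 6-joint arm with a two-finger parallel gripper is mounted at the origin on a cart in front of the work surface, level with it; the furniture and walls round the work are solid. World frame = base frame: x ahead of the robot, y to its left, z up, the work surface at z = 0. Lengths are in m, angles in rad, forces in N, time in s.
With the tool pointing down it reaches from about 0.35 to 0.975 m from the base axis. Payload 4.9 kg.
Tool frame: the origin (TCP) lies midway between the tips of the shut fingers; the grasp point (between the pads) lies 19 mm behind it; z points along the fingers, y is the line along which they close (so a half turn about z gives the same grasp; the last joint's range is limited). The gripper opens to 85 mm and grips with 20 to 120 N. Pads are 22 mm wide; open, the fingers measure 114 mm over their backs; the gripper's body (76 mm by 85 mm) begins 54 mm behind the grasp point. The pads swing forward as they close: fully open they stand 13 mm farther back than shut.
Start: joints at [-1.38, 0.053, 1.613, -0, 1.476, -0.119], TCP at [0.191, -0.595, 0.207] pointing down, gripper open.
Joint ranges: [-3.01, 3.01], [-1.01, 2.22], [0.06, 2.58], [-1.02, 4.17], [0.09, 2.62], [-3.14, 3.14]. Speed limits (rad/s): [2.57, 2.57, 3.14, 3.14, 3.14, 3.14].

### API

Orientations are given as a unit quaternion [w, x, y, z].
In Python, from plant import state, grab_frame, camera_info, job_done, spot_in, masks_of, pinpoint gives the robot as it stands.
- The arm moves only by the shell command python3 -m handwheel 'ROWS' [OPENING]. ROWS is JSON, a list that holds one entry, the list of rows, each a list of 6 numbers: the shift along the world's x, y, z in m, then the turn, a rotation vector about the world's x, y, z in degrees. In form: [[[tx, ty, tz, ax, ay, az], ...]]. A call has 1 to 20 rows; each row shifts and turns the commanded pose from where the row before left it; what a row does not reach is not made up. A row lasts 1/12 s, in which the tool goes at most 41.7 mm and 7.16 degrees, less where a joint would pass 70% of its speed; a pose out of reach is approached as far as the arm can. A call is refused whole if a number of a shift passes 0.0417 or a number of a turn 7.16, either way. A call with a gripper value outside its range is refused whole. OPENING is the opening, from 0 (shut) to 1 (fully open), set as the call begins (- or left out, the last holds). The fingers move at their own pace and stop on an object; the grip force is fixed at half the most. Time passes only in rows, so rows that do not move let the fingers close. It gives the time, the measured TCP pose, the force, the opening and the grip force at its end, in the units of the state.
- state(): the state, without advancing time (a new reading comes with each control period).
- grab_frame(name): name is "side" or "top"; returns (picture, depth): 400x640x3 uint8, blue, green, red; 400x640 float32, m along the optical axis (not along the pixel's ray), 0 where there is no reading.
- camera_info(name): a dict with "fx", "fy", "cx", "cy" (pixels), "T" (4x4, takes a point from camera to world coordinates). Camera axes: x right, y up, looking along -z (the intrinsics and any distortion apply to the point x, -y, -z); pixel columns grow to the right and rows downward; lengths in m; the calibration is good to about 2 mm. A picture is of the moment at which its call begins. camera_info takes no time and is no camera call.
- job_done(): hands the job in; it is judged then, once.
Trained networks look in the newest picture that a camera, given by its name, has taken for a name from the list of things; names that differ only in an ending like _2 or _b are one class to them, and where a whole thing is asked for, a point or a joint stands for the part that bears it (a point fixed in the world has none). Each returns a list of dicts, best first, with "conf" (0 to 1); they miss things now and then, are a little off and sometimes report something else, mostly with a low value. They report only what shows in the picture. A call takes as long as a camera call.
- spot_in(camera, thing): "box" ([left, top, width, height] in pixels, round what is visible of it).
- masks_of(camera, thing): "region" (400x640 bool, what is visible of it) and "box" ([left, top, width, height] in pixels, round what is visible of it).
- pinpoint(camera, thing): "position" ([column, row] in pixels: a listed point, or the origin of a listed thing).
The state is a dict: "time": time; "joint_pos": joint angles; "joint_vel": joint speeds; "joint_efforts": joint torques, N m; "tool_pos": TCP position; "tool_rot": TCP orientation; "contact_force": force on the tool from outside, world axes, zero at the start; "ft_torque": the same for the moment, N m; "gripper_width": opening from 0.0 (shut) to 1.0 (fully open); "grasp_force": force on a finger pad.
Only numpy, scipy, OpenCV 4.12 (cv2) and the standard library are available. Lean on these libraries where they do the work, as an engineer would, in place of code of your own. Each camera call takes 0.05 s, during which the arm holds its last target. There are 200 camera calls.

### The job

Put the longer of the two slotted steel grilles back into the white draining tray: lift it by its handle, tilt it so that one short end goes under the lip at the tray's far end, then lower the other end until the grille lies flat on the ledges inside the tray, and only then let go of the handle. Leave the short grille, the mug and the bowl where they are.

Things in the scene. Friction and masses are not known exactly. Their poses are not given: they have to be found in the camera images.
- drain_tray: White enamelled draining tray, fixed, open on top. Origin: centre of its underside on the counter; x along its length to the far end with the lip, z up. Inside x -98 to 98, y -68 to 68 mm, walls 6 mm thick; near and side walls end at z = 40 mm. The grille rests on ledges 24 mm wide along both long sides, tops at z = 20 mm. The grille cannot go in level; tilted, one end goes under the lip.
- lip_edge (a point): Middle of the lower inner edge of the tray's lip: x = 72, z = 39 mm in the tray's frame, axes as the tray's. The lip spans the tray's whole width, is 5 mm thick (z 39 to 44 mm) and reaches 26 mm inward from the far wall (x 72 to 98 mm), leaving an opening 19 mm high between ledges and lip.
- long_grille: Longer slotted steel grille: stiff plate 180 (x) x 120 (y) x 5 mm, 0.25 kg +-30 %, both ends alike (either may go under the lip), flat on the counter at first, z up, its x within 35 degrees of the tray's. Origin: centre of its underside. Over its middle, the balance point, a dark bridge handle: bar 12 mm thick along x, 58 mm along y, z 21 to 37 mm, on legs at y = +-24 mm. Grip across the 12 mm.
- grille_end_a (a point): Middle of the long grille's short edge at its +x end (90 mm from its centre, at half its thickness); axes as the grille's.
- grille_end_b (a point): Middle of the long grille's short edge at its -x end (90 mm from its centre, at half its thickness); axes as the grille's.
- short_grille: The other slotted steel grille, the same but only 130 mm long (120 mm wide, 5 mm thick, with the same handle); it does not belong in this tray and stays where it lies. Origin: centre of its underside. The two grilles lie left and right of the tray, either way round.
- cream_mug: Cream mug, 78 x 110 x 97 mm, standing behind the work to the right; stays where it is. Origin: centre of its underside.
- dark_bowl: Dark bowl, 115 mm across, 51 mm high, standing behind the work to the left; stays where it is. Origin: centre of its underside.

How it is judged:
By the outcome, as a careful person would: the job done as asked, in the order asked, and still so for the second after the job is handed in, with the robot touching nothing.
It also fails if it takes over 38 s, if anything falls off the work surface, if the arm or the gripper's body presses on something with over 40 N, if the wrist force passes 120 N, or if a joint passes its speed limit or range.

## Working session

There is one attempt and no reset: what is moved stays moved. The work goes in short steps, Python scripts to look and compute and a shell command to move; the robot and the scene stay as the last step left them, time stands still between calls to the robot, and variables do not carry over. Pictures are saved under pics/ and viewed, at most 10 in all, crops included, and the job is handed in when it is done.

```bash
mkdir -p pics; cat > h.py <<'E'
import numpy as np, cv2
from plant import *
def deproj(cam,uv,d):
    c=camera_info(cam); u,v=np.asarray(uv,float).T; d=np.asarray(d,float)
    p=np.c_[(u-c["cx"])/c["fx"]*d,-(v-c["cy"])/c["fy"]*d,-d,np.ones_like(d)]
    return (p@np.array(c["T"]).T)[:,:3]
def cloud(cam,depth,mask):
    v,u=np.nonzero(mask&(depth>0)); return deproj(cam,np.c_[u,v],depth[v,u])
E
python3 - <<'E'
from h import *
for c in ("top","side"):
    im,d=grab_frame(c); cv2.imwrite(f"pics/{c}0.png",im); i=camera_info(c); print(c,{k:np.round(v,3).tolist() for k,v in i.items() if k!='x'})
    for t in ("drain_tray","long_grille","short_grille"):
        for m in masks_of(c,t)[:2]:
            p=cloud(c,d,m["region"]); print(t,m["conf"],m["box"],np.median(p,0).round(3),cv2.minAreaRect(p[:,:2].astype(np.float32)))
    for t in ("lip_edge","grille_end_a","grille_end_b","long_grille"):
        print(t,[(q["conf"],np.round(q["position"],1).tolist(),deproj(c,[q["position"]],[d[int(q["position"][1]),int(q["position"][0])]]).round(3).tolist()) for q in pinpoint(c,t)[:3]])
print(state())
E
```

```text
top {'fx': 362.35, 'fy': 362.35, 'cx': 322.414, 'cy': 194.901, 'T': [[0.019, 0.985, -0.172, 0.402], [-1.0, 0.018, -0.01, 0.007], [-0.006, 0.172, 0.985, 0.93], [0.0, 0.0, 0.0, 1.0]]}
long_grille 0.76 [415.9, 189.0, 60.0, 82.2] [ 0.48  -0.302  0.005] ((0.4806525707244873, -0.3019040822982788), (0.17924699187278748, 0.12488957494497299), 12.038308143615723)
short_grille 0.91 [178.8, 188.7, 46.3, 51.5] [0.514 0.332 0.005] ((0.5163017511367798, 0.3293510675430298), (0.12991651892662048, 0.12142123281955719), 8.471475601196289)
lip_edge [(0.75, [342.2, 159.3], [[0.649, -0.033, 0.045]])]
grille_end_a [(0.58, [437.4, 194.2], [[0.571, -0.282, 0.003]])]
grille_end_b [(0.58, [437.4, 194.2], [[0.571, -0.282, 0.003]])]
long_grille [(0.59, [443.4, 227.6], [[0.485, -0.295, 0.003]])]
side {'fx': 369.176, 'fy': 369.176, 'cx': 319.466, 'cy': 196.236, 'T': [[0.972, 0.163, -0.171, 0.391], [-0.236, 0.648, -0.724, -0.745], [-0.007, 0.744, 0.668, 0.755], [0.0, 0.0, 0.0, 1.0]]}
drain_tray 0.77 [282.0, 184.4, 87.7, 58.0] [ 0.574 -0.02   0.018] ((0.5810295939445496, 0.005059286952018738), (0.20969995856285095
[... 1131 characters left out ...]
1973e+00,  5.26460566e-02,  1.61290030e+00, -2.37847915e-06,
        1.47600549e+00, -1.18992958e-01]), 'joint_vel': array([-2.05521363e-03, -5.41177201e-05,  2.42810393e-04, -7.99852003e-04,
       -2.71219736e-03, -2.08175998e-04]), 'joint_efforts': array([-7.12895217e-04, -3.93642783e+01, -3.70439816e+01, -3.06653756e-04,
        3.24535258e-04,  4.49115731e-06]), 'tool_pos': array([ 0.19052472, -0.5952322 ,  0.20683687]), 'tool_rot': array([ 2.04332046e-05,  9.88029294e-01,  1.54266371e-01, -4.50965993e-07]), 'contact_force': array([-0.52758197,  0.38957394, -0.92723498]), 'ft_torque': array([-0.0754713 , -0.01896093,  0.0316561 ]), 'grasp_force': 0.0, 'gripper_width': 0.995973403522146}
```

```bash
python3 - <<'E'
import cv2,numpy as np
a=cv2.imread("pics/top0.png");b=cv2.imread("pics/side0.png")
x=cv2.resize(a[110:290,160:500],None,fx=2.3,fy=2.3)[:,:790]
cv2.imwrite("pics/t1.png",x); cv2.imwrite("pics/s1.png",cv2.resize(b[120:360,220:480],None,fx=2.5,fy=2.5))
E
```

```text
(no output)
```

View pics/t1.png

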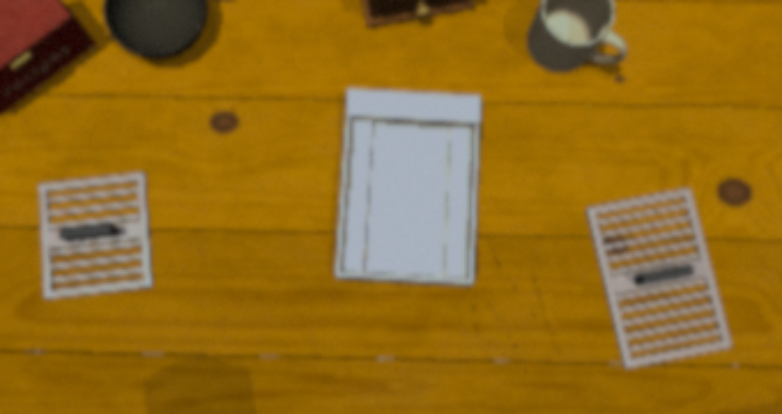

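View pics/s1.png

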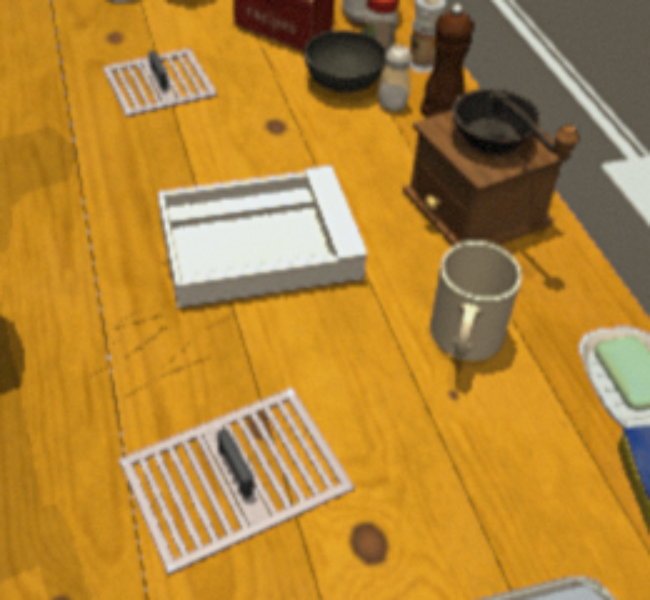

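The top picture shows the tray in the middle with its lip at the far (+x) end (lip crop px ~(345-480, 90-120)). The long grille lies to the right, with its handle at crop px (665,273), and the short grille lies to the left.

```bash
cat > m.py <<'E'
from h import *
def hull(p): return cv2.minAreaRect(p[:,:2].astype(np.float32))
for c in ("top","side"):
    im,d=grab_frame(c); p=cloud(c,d,np.ones_like(d,bool))
    near=lambda x,y,r:(np.hypot(p[:,0]-x,p[:,1]-y)<r)
    t=p[near(.575,-.005,.16)&(p[:,2]>.012)&(p[:,2]<.06)]; r=p[near(.575,-.005,.16)&(p[:,2]>.034)&(p[:,2]<.06)]
    L=p[near(.575,-.005,.16)&(p[:,2]>.0405)&(p[:,2]<.06)]
    print(c,"tray",hull(t),"rim",len(r),hull(r),"lip",len(L),hull(L),L.mean(0))
    q=p[near(.48,-.302,.05)&(p[:,2]>.025)&(p[:,2]<.06)]; g=p[near(.48,-.302,.13)&(p[:,2]<.02)]
    print("handle",len(q),hull(q),q.mean(0),q[:,2].max())
    f=p[near(.575,-.16,.04)]; print("counter z",np.median(f[:,2]))
E
python3 m.py
```

```text
top tray ((0.5723561644554138, -0.022319674491882324), (0.14812873303890228, 0.20843471586704254), 87.84049987792969) rim 1200 ((0.5723947286605835, -0.022401869297027588), (0.14811620116233826, 0.2084435671567917), 87.77696228027344) lip 841 ((0.5727570056915283, -0.02208913117647171), (0.14717717468738556, 0.20759128034114838), 87.88125610351562) [ 0.6392066  -0.02513897  0.04374655]
handle 117 ((0.48047274351119995, -0.2989882826805115), (0.011878888122737408, 0.05661850795149803), 11.996012687683105) [ 0.47995264 -0.29758243  0.03618568] 0.04030664748480195
counter z -0.0001681869919613055
side tray ((0.5712950825691223, -0.0234542116522789), (0.15207920968532562, 0.20818525552749634), 87.86949920654297) rim 826 ((0.5714018940925598, -0.023458190262317657), (0.15207920968532562, 0.20797143876552582), 87.86949920654297) lip 447 ((0.5717347264289856, -0.023859642446041107), (0.14780014753341675, 0.20739704370498657), 88.07410430908203) [ 0.64484325 -0.0295414   0.04311295]
handle 148 ((0.4799121618270874, -0.30159875750541687), (0.012499863281846046, 0.057322464883327484), 11.937783241271973) [ 0.47957412 -0.30479504  0.03466239] 0.038785127320472346
counter z -0.000868403811490448
```

```bash
python3 -m handwheel '[[[0.0207,0.021,-0.006,0,0,6],[0.0207,0.021,-0.006,0,0,6],[0.0207,0.021,-0.006,0,0,6],[0.0207,0.021,-0.006,0,0,6],[0.0207,0.021,-0.006,0,0,6],[0.0207,0.021,-0.006,0,0,6],[0.0207,0.021,-0.006,0,0,6],[0.0207,0.021,-0.006,0,0,6],[0.0207,0.021,-0.006,0,0,6],[0.0207,0.021,-0.006,0,0,6],[0.0207,0.021,-0.006,0,0,6],[0.0207,0.021,-0.006,0,0,6],[0.0207,0.021,-0.006,0,0,6],[0.0207,0.021,-0.006,0,0,6],[0,0,0,0,0,0],[0,0,0,0,0,0],[0,0,0,0,0,0]]]' 1
```

```text
time: 2.32
tool_pos: [0.4802, -0.3015, 0.1229]
tool_rot: [0.0, 0.631, 0.776, -0.0]
contact_force: [-0.7, -0.5, -0.2]
gripper_width: 1.001
grasp_force: 0.0
```

```bash
cat > s.py <<'E'
from h import *
from scipy.spatial.transform import Rotation as R
s=state(); q=s["tool_rot"]; M=R.from_quat(np.r_[q[1:],q[0]]).as_matrix()
print(s["time"],s["tool_pos"].round(4),"y-axis",M[:,1].round(4),"yaw_y",np.degrees(np.arctan2(M[1,1],M[0,1])).round(2),"z",M[:,2].round(4),"pitch",np.degrees(np.arctan2(M[0,2],-M[2,2])).round(2),s["gripper_width"],s["grasp_force"],s["contact_force"].round(1),s["joint_pos"].round(2))
E
python3 s.py
```

```text
2.3167 [ 0.4802 -0.3015  0.1229] y-axis [ 9.792e-01  2.031e-01 -3.000e-04] yaw_y 11.72 z [-2.e-04 -4.e-04 -1.e+00] pitch -0.01 1.0008497669159582 0.0 [-0.7 -0.5 -0.2] [-0.69 -0.02  1.83 -0.    1.33 -0.9 ]
```

Next: descend to TCP z ≈ 0.011, then close.

```bash
python3 -m handwheel '[[[0,0.001,-0.0140,0,0,0.3],[0,0,-0.0140,0,0,0],[0,0,-0.0140,0,0,0],[0,0,-0.0140,0,0,0],[0,0,-0.0140,0,0,0],[0,0,-0.0140,0,0,0],[0,0,-0.0140,0,0,0],[0,0,-0.0134,0,0,0],[0,0,0,0,0,0],[0,0,0,0,0,0],[0,0,0,0,0,0]]]' && python3 -m handwheel '[[[0,0,0,0,0,0],[0,0,0,0,0,0],[0,0,0,0,0,0],[0,0,0,0,0,0],[0,0,0,0,0,0],[0,0,0,0,0,0],[0,0,0,0,0,0],[0,0,0,0,0,0],[0,0,0,0,0,0],[0,0,0,0,0,0],[0,0,0,0,0,0],[0,0,0,0,0,0]]]' 0
```

```text
time: 3.23
tool_pos: [0.4804, -0.3006, 0.0116]
tool_rot: [0.0, 0.629, 0.777, -0.0]
contact_force: [-0.6, 0.8, 0.6]
gripper_width: 1.004
grasp_force: 0.0
time: 4.23
tool_pos: [0.4805, -0.3003, 0.0118]
tool_rot: [0.0, 0.629, 0.777, -0.0]
contact_force: [-1.9, 1.3, 5.9]
gripper_width: 0.077
grasp_force: 59.6
```

```bash
python3 -m handwheel '[[[0,0,0.01,0,0,0],[0,0,0.02,0,0,0],[0,0,0.02,0,0,0],[0,0,0.025,0,0,0],[0,0,0.025,0,0,0],[0,0,0.02,0,0,0],[0,0,0,0,0,0]]]' && python3 -m handwheel '[[[0.003,0.02,0,0,0,-1],[0.003,0.02,0,0,0,-1],[0.003,0.02,0,0,0,-1],[0.003,0.02,0,0,0,-1],[0.003,0.02,0,0,0,-1],[0.003,0.02,0,0,0,-1],[0.003,0.02,0,0,0,-1],[0.003,0.02,0,0,0,-1],[0.003,0.02,0,0,0,-1],[0.003,0.02,0,0,0,-1],[0.003,0.02,0,0,0,-1],[0.003,0.02,0,0,0,-1],[0.003,0.02,0,0,0,-1],[0.003,0.02,0,0,0,-1.2],[0,0,0,0,0,0],[0,0,0,0,0,0]]]' && python3 -m handwheel '[[[0,0,0,0.15,4,0],[0,0,0,0.15,4,0],[0,0,0,0.15,4,0],[0,0,0,0.15,4,0],[0,0,0,0.15,4,0],[0,0,0,0,0,0],[0,0,0,0,0,0],[0,0,0,0,0,0]]]'; python3 s.py
cat > look.py <<'E'
import sys
from h import *
n=sys.argv[1]; ims=[]
for c in ("top","side"):
    im,d=grab_frame(c); np.save(f"pics/{c}{n}.npy",d); r=im[120:270,240:440]; ims.append(cv2.resize(r,None,fx=2,fy=2) if 0 else cv2.resize(r,None,fx=2,fy=2))
    for m in masks_of(c,"long_grille")[:1]:
        p=cloud(c,d,m["region"]); print(c,m["conf"],m["box"],p.mean(0).round(4),cv2.minAreaRect(p[:,:2].astype(np.float32)))
        z=p[:,2]; A=np.c_[p[:,:2],np.ones(len(p))]; k=np.ones(len(p),bool)
        for _ in range(8):
            s=np.linalg.lstsq(A[k],z[k],rcond=None)[0]; k=abs(A@s-z)<.005
        print("plane",s.round(4),k.sum(),len(p),"tilt deg",np.degrees(np.arctan(s[:2])).round(2),"z range",p[k,2].min().round(4),p[k,2].max().round(4))
        print("in-plane rect",cv2.minAreaRect(p[k][:,:2].astype(np.float32)))
cv2.imwrite(f"pics/L{n}.png",np.hstack(ims))
E
python3 look.py 1
```

```text
time: 4.82
tool_pos: [0.4827, -0.3021, 0.1366]
tool_rot: [0.004, 0.629, 0.777, -0.0]
contact_force: [-0.4, -1.2, -1.5]
gripper_width: 0.081
grasp_force: 59.1
time: 6.15
tool_pos: [0.5213, -0.0194, 0.1295]
tool_rot: [-0.001, 0.719, 0.695, -0.001]
contact_force: [0.2, -0.6, -2.8]
gripper_width: 0.082
grasp_force: 58.7
time: 6.82
tool_pos: [0.5219, -0.0207, 0.1308]
tool_rot: [-0.125, 0.71, 0.683, -0.12]
contact_force: [-0.4, 1.2, -2.1]
gripper_width: 0.072
grasp_force: 59.5
6.8167 [ 0.5219 -0.0207  0.1308] y-axis [ 0.939  -0.0359 -0.342 ] yaw_y -2.19 z [-0.3418  0.0131 -0.9397] pitch -19.99 0.07180080694160364 59.49721332639456 [-0.4  1.2 -2.1] [-0.16  0.13  1.69 -0.04  1.67 -0.12]
side 0.6 [269.6, 174.9, 71.8, 32.6] [ 0.51  -0.022  0.118] ((0.5324040651321411, 0.062119729816913605), (0.30151551961898804, 0.18183079361915588), 83.71483612060547)
plane [-0.3448  0.0117  0.3034] 890 1086 tilt deg [-19.03   0.67] z range 0.0937 0.1556
in-plane rect ((0.518364667892456, -0.02133568376302719), (0.12345448136329651, 0.16917109489440918), 87.88864135742188)
```

View pics/L1.png

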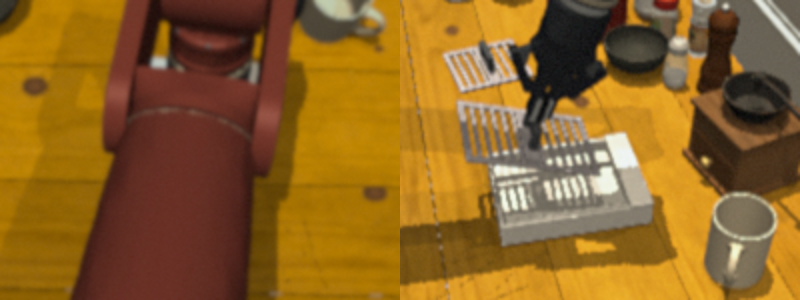

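The grille hangs level side to side, tilted 20°, with the far end down and centred over the tray (side px ~(525,130)). Now I lower it in front of the lip.

```bash
python3 -m handwheel '[[[0.0031,-0.0001,-0.0079,0,0,0],[0.0031,-0.0001,-0.0079,0,0,0],[0.0031,-0.0001,-0.0079,0,0,0],[0.0031,-0.0001,-0.0079,0,0,0],[0.0031,-0.0001,-0.0079,0,0,0],[0.0031,-0.0001,-0.0079,0,0,0],[0.0031,-0.0001,-0.0079,0,0,0],[0.0031,-0.0001,-0.0079,0,0,0],[0,0,0,0,0,0],[0,0,0,0,0,0],[0,0,0,0,0,0]]]';python3 s.py; python3 look.py 2
```

```text
time: 7.93
tool_pos: [0.5473, -0.0211, 0.0684]
tool_rot: [-0.125, 0.709, 0.683, -0.121]
contact_force: [-0.2, -0.5, -2.3]
gripper_width: 0.074
grasp_force: 59.5
7.9333 [ 0.5473 -0.0211  0.0684] y-axis [ 0.939  -0.0353 -0.3421] yaw_y -2.15 z [-0.3418  0.0128 -0.9397] pitch -19.99 0.07364689654878286 59.50192965567112 [-0.2 -0.5 -2.3] [-0.15  0.25  1.67 -0.04  1.57 -0.11]
side 0.92 [280.9, 189.9, 69.0, 34.5] [ 0.5423 -0.019   0.0516] ((0.5513741374015808, 0.02735482156276703), (0.22360284626483917, 0.17989426851272583), 87.66199493408203)
plane [-0.3434  0.0101  0.2485] 1097 1557 tilt deg [-18.95   0.58] z range 0.0305 0.0923
in-plane rect ((0.5448465943336487, -0.021162249147892), (0.12611690163612366, 0.17080865800380707), 87.66199493408203)
```

View pics/L2.png

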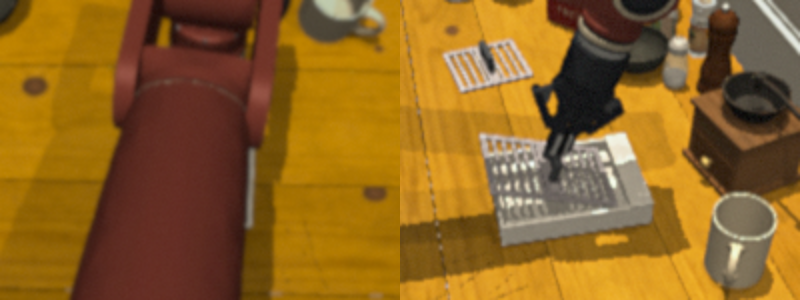

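The far end sits just before the lip at tray x≈56, z≈26 mm, and the near end is above the near wall. Next: lower 4 mm, then slide it under the lip.

```bash
python3 -m handwheel '[[[0,0,-0.002,0,0,0],[0,0,-0.002,0,0,0],[0.0035,-0.00013,0,0,0,0],[0.0035,-0.00013,0,0,0,0],[0.0035,-0.00013,0,0,0,0],[0.0035,-0.00013,0,0,0,0],[0.0035,-0.00013,0,0,0,0],[0.0035,-0.00013,0,0,0,0],[0.0035,-0.00013,0,0,0,0],[0.0035,-0.00013,0,0,0,0],[0.0035,-0.00013,0,0,0,0],[0.0035,-0.00013,0,0,0,0],[0,0,0,0,0,0],[0,0,0,0,0,0],[0,0,0,0,0,0]]]';python3 s.py; python3 look.py 3
```

```text
time: 9.38
tool_pos: [0.582, -0.0223, 0.0642]
tool_rot: [-0.125, 0.709, 0.683, -0.121]
contact_force: [0.2, 0.2, -1.9]
gripper_width: 0.079
grasp_force: 59.5
9.3833 [ 0.582  -0.0223  0.0642] y-axis [ 0.9388 -0.0352 -0.3425] yaw_y -2.15 z [-0.3423  0.0129 -0.9395] pitch -20.02 0.07897563181542147 59.490132965147495 [ 0.2  0.2 -1.9] [-0.15  0.33  1.58 -0.04  1.58 -0.1 ]
side 0.97 [294.3, 191.1, 58.4, 33.5] [ 0.5626 -0.0279  0.0617] ((0.5713066458702087, 0.01779186725616455), (0.20377486944198608, 0.1519981175661087), 87.71883392333984)
plane [-0.3452  0.0097  0.2567] 916 1058 tilt deg [-19.05   0.56] z range 0.0326 0.0884
in-plane rect ((0.5688953399658203, -0.022167161107063293), (0.1237281858921051, 0.1503603309392929), 87.71883392333984)
```

View pics/L3.png

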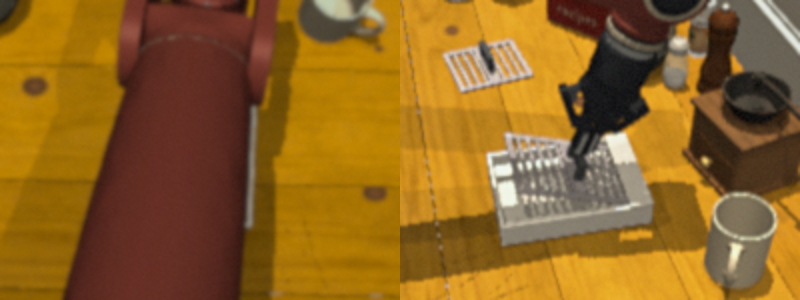

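The far end is under the lip: only 150 mm of plate is still visible in the side view, and there is no contact force. Next: rotate to flat about the far end.

```bash
python3 -m handwheel '[[[-0.0014,0.00005,-0.0029,-0.08,-2,0],[-0.0014,0.00005,-0.0029,-0.08,-2,0],[-0.0012,0.00005,-0.0029,-0.08,-2,0],[-0.0012,0.00005,-0.003,-0.08,-2,0],[-0.001,0.00005,-0.003,-0.08,-2,0],[-0.001,0.00005,-0.003,-0.08,-2,0],[-0.0008,0.00005,-0.0031,-0.08,-2,0],[-0.0007,0,-0.0031,-0.08,-2,0],[-0.0005,0,-0.0031,-0.08,-2,0],[-0.0005,0,-0.0031,-0.07,-2,0],[0,0,0,0,0,0],[0,0,0,0,0,0],[0,0,0,0,0,0]]]';python3 s.py; python3 look.py 4
```

```text
time: 10.67
tool_pos: [0.5727, -0.0221, 0.0345]
tool_rot: [0.0, 0.72, 0.694, -0.0]
contact_force: [-0.8, -0.2, -2.1]
gripper_width: 0.077
grasp_force: 58.8
10.6667 [ 0.5727 -0.0221  0.0345] y-axis [ 9.993e-01 -3.770e-02 -1.000e-04] yaw_y -2.16 z [-1.e-04 -8.e-04 -1.e+00] pitch -0.01 0.07684125823408988 58.8456916809082 [-0.8 -0.2 -2.1] [-0.17  0.1   1.87 -0.    1.17 -0.13]
top 0.77 [313.1, 170.1, 49.9, 31.8] [ 0.5734 -0.0228  0.0274] ((0.5775575637817383, -0.0232430137693882), (0.11918505281209946, 0.04648042470216751), 81.19843292236328)
plane [-0.0058 -0.0039  0.0308] 316 351 tilt deg [-0.33 -0.22] z range 0.0228 0.032
in-plane rect ((0.5775575637817383, -0.0232430137693882), (0.11918505281209946, 0.04648042470216751), 81.19843292236328)
side 0.64 [344.0, 130.9, 30.3, 26.9] [0.7704 0.2757 0.0297] ((0.7664207220077515, 0.264800488948822), (0.11905546486377716, 0.10791237652301788), 62.282325744628906)
plane [ 0.0058 -0.0858  0.0497] 148 640 tilt deg [ 0.33 -4.9 ] z range 0.0226 0.041
in-plane rect ((0.767701268196106, 0.26224127411842346), (0.1121579110622406, 0.10170535743236542), 78.3038558959961)
```

View pics/L4.png

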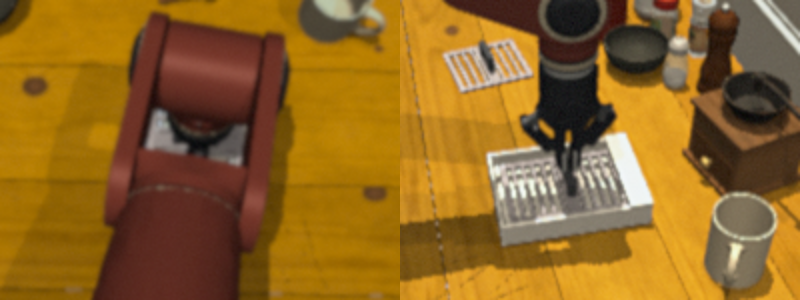

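Flat inside the tray, about 2.5 mm above the ledges and with no load. Now seat it gently.

```bash
python3 -m handwheel '[[[0,0,-0.0008,0,0,0],[0,0,-0.0008,0,0,0],[0,0,-0.0008,0,0,0],[0,0,0,0,0,0],[0,0,0,0,0,0],[0,0,0,0,0,0]]]'; python3 -m handwheel '[[[0,0,-0.0004,0,0,0],[0,0,0,0,0,0],[0,0,0,0,0,0],[0,0,0,0,0,0]]]'
```

```text
time: 11.37
tool_pos: [0.5725, -0.022, 0.0318]
tool_rot: [0.0, 0.72, 0.694, -0.0]
contact_force: [-0.7, 0.5, -1.2]
gripper_width: 0.082
grasp_force: 59.5
time: 11.7
tool_pos: [0.5726, -0.022, 0.0318]
tool_rot: [0.0, 0.72, 0.694, -0.0]
contact_force: [-2.1, 0.8, 3.0]
gripper_width: 0.076
grasp_force: 61.6
```

Seated: the force changed sign. Next: release with a partial opening, wait, and go straight up.

```bash
python3 -m handwheel '[[[0,0,0,0,0,0],[0,0,0,0,0,0],[0,0,0,0,0,0],[0,0,0,0,0,0],[0,0,0,0,0,0],[0,0,0,0,0,0],[0,0,0,0,0,0],[0,0,0,0,0,0]]]' 0.6 && python3 -m handwheel '[[[0,0,0.005,0,0,0],[0,0,0.01,0,0,0],[0,0,0.015,0,0,0],[0,0,0.02,0,0,0],[0,0,0.025,0,0,0],[0,0,0.025,0,0,0],[0,0,0.025,0,0,0],[-0.01,-0.03,0.02,0,0,0],[-0.01,-0.03,0.01,0,0,0],[-0.01,-0.03,0,0,0,0],[-0.01,-0.03,0,0,0,0],[-0.01,-0.03,0,0,0,0],[-0.01,-0.03,0,0,0,0],[-0.01,-0.03,0,0,0,0],[-0.01,-0.03,0,0,0,0],[-0.01,-0.03,0,0,0,0],[-0.01,-0.03,0,0,0,0],[0,0,0,0,0,0],[0,0,0,0,0,0],[0,0,0,0,0,0]]]'; python3 look.py 5
```

```text
time: 12.37
tool_pos: [0.5725, -0.022, 0.0313]
tool_rot: [0.0, 0.72, 0.694, -0.0]
contact_force: [0.6, 0.1, 0.4]
gripper_width: 0.604
grasp_force: 0.0
time: 14.03
tool_pos: [0.4726, -0.3218, 0.187]
tool_rot: [0.001, 0.72, 0.694, 0.0]
contact_force: [0.4, -0.5, -0.2]
gripper_width: 0.6
grasp_force: 0.0
top 0.87 [307.9, 156.5, 52.7, 71.8] [ 0.5624 -0.0186  0.0257] ((0.5650453567504883, -0.020499102771282196), (0.12212909758090973, 0.16582007706165314), 87.99564361572266)
plane [-0.0019 -0.0018  0.0257] 1579 1862 tilt deg [-0.11 -0.1 ] z range 0.0196 0.0293
in-plane rect ((0.5650398135185242, -0.020658843219280243), (0.12180943042039871, 0.16582007706165314), 87.99564361572266)
side 0.43 [331.6, 201.6, 21.7, 20.8] [0.629  0.0068 0.0234] ((0.628633439540863, -0.018692515790462494), (0.10613243281841278, 0.03338692709803581), 87.47028350830078)
plane [ 0.0024 -0.0062  0.0219] 99 99 tilt deg [ 0.14 -0.36] z range 0.0186 0.0267
in-plane rect ((0.628633439540863, -0.018692515790462494), (0.10613243281841278, 0.03338692709803581), 87.47028350830078)
```

View pics/L5.png

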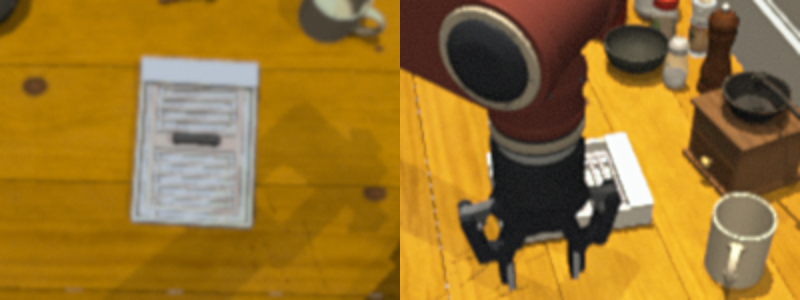

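The top view shows the grille flat: tilt is about 0.1°, and its top is at 24.7 mm against 25 mm expected. Its far end is under the lip and the tool is clear.

```bash
python3 -c "from plant import *; print(job_done())"
```

```text
the job is handed in; nothing more can be done
None
```

The long grille lies flat on the tray's ledges with its far end under the lip, released only once it was seated, and I handed the job in at about 14 s; I didn't touch the short grille, mug or bowl.

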